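# Put the fixturing-wax jars on to melt

### The arm

A 6-joint arm with a two-finger parallel gripper is mounted at the origin on a cart in front of the work surface, level with it; the furniture and walls round the work are solid. World frame = base frame: x ahead of the robot, y to its left, z up, the work surface at z = 0. Lengths are in m, angles in rad, forces in N, time in s.
With the tool pointing down it reaches from about 0.325 to 0.85 m from the base axis. Payload 15.5 kg.
Tool frame: the origin (TCP) lies where the fingers leave the gripper's body, on its centre line; the fingertips stand 78 mm ahead of it and the grasp point (between the pads) lies 60 mm ahead of it; z points along the fingers, y is the line along which they close (so a half turn about z gives the same grasp; the last joint's range is limited). The gripper opens to 91 mm and grips with 3 to 60 N. Pads are 32 mm wide; open, the fingers measure 118 mm over their backs; the gripper's body (76 mm by 178 mm) begins 60 mm behind the grasp point.
Start: joints at [-1.335, 0.494, 1.345, -0, 1.302, -0.096], TCP at [0.203, -0.591, 0.292] pointing down, gripper open.
Joint ranges: [-2.91, 2.91], [-0.82, 2.16], [0.22, 2.67], [-1.22, 4.37], [0.12, 2.79], [-3.08, 3.08]. Speed limits (rad/s): [1.89, 1.89, 2.57, 3.01, 3.01, 3.01].

### API

Orientations are given as a unit quaternion [x, y, z, w].
In Python, from workcell import * gives the robot as it stands.
- The arm moves only by the tool arm_command, never from a script. Its argument "moves" is a list of rows, each a list of 7 numbers: the shift along the tool's x, y, z in cm, then the turn, a rotation vector about the tool's x, y, z in degrees, then the closure, from -1 (fully open) to 1 (shut), so that 0 is half open. A call has 1 to 8 rows; each row is the pose to reach, as a shift and turn from the pose commanded when the call began, along the tool's axes at that moment; what a row does not reach only later rows make up. A row lasts 1/8 s, in which the tool goes at most 62.5 mm and 10.7 degrees, less where a joint would pass 70% of its speed; a pose out of reach is approached as far as the arm can. A call with a gripper value outside its range is refused whole. The fingers move at their own pace and stop on an object; the grip force is fixed at half the most. Time passes only in rows, so rows that repeat a pose let the fingers close. It gives the time, the measured TCP pose, the force, the opening and the grip force at its end, in the units of the state.
- state(): the state, without advancing time (a new reading comes with each control period).
- get_image(name): name is "scene" or "top"; returns a dict with "img" (420x560x3 uint8, red, green, blue), "vfov" (degrees; the focal length in pixels is half the picture's height over the tangent of half this angle, whatever the lens; pixels are square), "cx", "cy" (the principal point, pixels), "R" (3x3) and "t" (3): a world point X has camera coordinates R X + t. Camera axes: x right, y down, z forward; pixel columns grow to the right and rows downward; lengths in m; the calibration is good to about 2 mm. A picture is of the moment at which its call begins. There is no depth.
- sign_off(): hands the job in; it is judged then, once.
The state is a dict: "t": time; "joints": joint angles; "joint_velocities": joint speeds; "joint_torque": joint torques, N m; "tcp_pos": TCP position; "ee_rot": TCP orientation; "force": force on the tool from outside, world axes, zero at the start; "ft_torque": the same for the moment, N m; "grip_width": finger opening in m; "grasp_force": force on a finger pad.
Only numpy, scipy, OpenCV 4.12 (cv2) and the standard library are available. Lean on these libraries where they do the work, as an engineer would, in place of code of your own. Each camera call takes 0.05 s, during which the arm holds its last target. There are 200 camera calls.

### The job

Put the jars of fixturing wax on to melt. Take the plastic insert box off the hot plate and lay it in the tray, stand every jar from the tray upright on a heating zone of its own, within the ring, and back its screw cap off a quarter turn (counter-clockwise) so that it can vent. In the row of toggles have the zones that carry a jar switched on and the empty zones off, and only when all of that is right flip on the main switch at the left end of the row; leave the over-temperature cut-out at the right end on throughout, and do not disturb the other things on the cart.

Things in the scene. Friction and masses are not known exactly. Their poses are not given: they have to be found in the camera images.
- hotplate: Four-zone hot plate, fixed, a grey case 262 mm deep (its x) and 200 mm wide (its y). Origin under its centre on the cart top; x points away from the robot, y to the left. Its top is flat, 34 mm above the cart: the dark panel with a row of toggles is the strip nearest the robot, behind it the aluminium plate with four flush rings (76 mm diameter, 90 mm apart) marks the zones.
- tray: Shallow fixed steel tray, 226 x 172 mm, on rubber feet, floor 14 mm and rim 26 mm above the cart; origin under its centre, x along its long side. The jars stand in it at the start.
- zone_fl (a point): Centre of the front left zone's ring, on the plate's surface.
- zone_fr (a point): Centre of the front right zone's ring, on the plate's surface.
- zone_rl (a point): Centre of the rear left zone's ring, on the plate's surface.
- zone_rr (a point): Centre of the rear right zone's ring, on the plate's surface.
- sw_main (a joint): Toggle 1 of 6 from the left, main switch, off at first, pilot lamp behind it. Rad: -0.35 off (leans to the robot), 0.35 on (away); snaps over past 0; about 1 N at the tip. 7 mm steel bat, axis along the hot plate's y, at x -105, y +65, z 38 mm in its frame; the tip is 32 mm from the axis. Toggles are 26 mm apart.
- sw_fl (a joint): Toggle 2 of 6 from the left, front left zone's switch, found on or off (four-dot symbol, big dot front left). Rad: -0.35 off (leans to the robot), 0.35 on (away); snaps over past 0; about 1 N at the tip. 7 mm steel bat, axis along the hot plate's y, at x -105, y +39, z 38 mm in its frame; the tip is 32 mm from the axis. Toggles are 26 mm apart.
- sw_fr (a joint): Toggle 3 of 6 from the left, front right zone's switch, found on or off (four-dot symbol, big dot front right). Rad: -0.35 off (leans to the robot), 0.35 on (away); snaps over past 0; about 1 N at the tip. 7 mm steel bat, axis along the hot plate's y, at x -105, y +13, z 38 mm in its frame; the tip is 32 mm from the axis. Toggles are 26 mm apart.
- sw_rl (a joint): Toggle 4 of 6 from the left, rear left zone's switch, found on or off (four-dot symbol, big dot rear left). Rad: -0.35 off (leans to the robot), 0.35 on (away); snaps over past 0; about 1 N at the tip. 7 mm steel bat, axis along the hot plate's y, at x -105, y -13, z 38 mm in its frame; the tip is 32 mm from the axis. Toggles are 26 mm apart.
- sw_rr (a joint): Toggle 5 of 6 from the left, rear right zone's switch, found on or off (four-dot symbol, big dot rear right). Rad: -0.35 off (leans to the robot), 0.35 on (away); snaps over past 0; about 1 N at the tip. 7 mm steel bat, axis along the hot plate's y, at x -105, y -39, z 38 mm in its frame; the tip is 32 mm from the axis. Toggles are 26 mm apart.
- sw_guard (a joint): Toggle 6 of 6 from the left, over-temperature cut-out, on, to be left on; pilot lamp behind it. Rad: -0.35 off (leans to the robot), 0.35 on (away); snaps over past 0; about 1 N at the tip. 7 mm steel bat, axis along the hot plate's y, at x -105, y -65, z 38 mm in its frame; the tip is 32 mm from the axis. Toggles are 26 mm apart.
- jar_1_center (a point): Wax jar 1 (absent in some runs): upright aluminium jar, 47 mm diameter, 45 mm high, with a wider black ribbed screw cap, 52 mm diameter, from 46 to 66 mm above the jar's foot; 66 mm high over all, about 0.37 kg; may be lifted by its cap. This point is on its axis, 33 mm above its foot; z points up.
- jar_1_cap (a joint): Screw cap of jar 1, rad: 0 screwed tight, grows as it is turned counter-clockwise seen from above, stop at 3.0 (it stays on). Hand-tight, 0.012 N m: a standing jar does not turn with it. A grey rib runs across its top.
- jar_2_center (a point): Wax jar 2 (absent in some runs): upright aluminium jar, 47 mm diameter, 45 mm high, with a wider black ribbed screw cap, 52 mm diameter, from 46 to 66 mm above the jar's foot; 66 mm high over all, about 0.37 kg; may be lifted by its cap. This point is on its axis, 33 mm above its foot; z points up.
- jar_2_cap (a joint): Screw cap of jar 2, rad: 0 screwed tight, grows as it is turned counter-clockwise seen from above, stop at 3.0 (it stays on). Hand-tight, 0.012 N m: a standing jar does not turn with it. A grey rib runs across its top.
- jar_3_center (a point): Wax jar 3 (absent in some runs): upright aluminium jar, 47 mm diameter, 45 mm high, with a wider black ribbed screw cap, 52 mm diameter, from 46 to 66 mm above the jar's foot; 66 mm high over all, about 0.37 kg; may be lifted by its cap. This point is on its axis, 33 mm above its foot; z points up.
- jar_3_cap (a joint): Screw cap of jar 3, rad: 0 screwed tight, grows as it is turned counter-clockwise seen from above, stop at 3.0 (it stays on). Hand-tight, 0.012 N m: a standing jar does not turn with it. A grey rib runs across its top.
- jar_4_center (a point): Wax jar 4 (absent in some runs): upright aluminium jar, 47 mm diameter, 45 mm high, with a wider black ribbed screw cap, 52 mm diameter, from 46 to 66 mm above the jar's foot; 66 mm high over all, about 0.37 kg; may be lifted by its cap. This point is on its axis, 33 mm above its foot; z points up.
- jar_4_cap (a joint): Screw cap of jar 4, rad: 0 screwed tight, grows as it is turned counter-clockwise seen from above, stop at 3.0 (it stays on). Hand-tight, 0.012 N m: a standing jar does not turn with it. A grey rib runs across its top.
- collet: Spring collet, 33 mm diameter and 42 mm high, standing at the right edge of the cart. Bystander; origin at the centre of its underside.
- stone: Oil stone in its holder, 32 x 100 x 23 mm, lying at the right edge of the cart. Bystander; origin at the centre of its underside.
- cutter: Snap-off cutter, 148 mm long, lying along the front edge of the cart. Bystander; origin at the centre of its underside.
- insert_box_center (a point): Small plastic insert box with a dark lid, 32 x 55 x 23 mm, long side along its y; at the start it lies flat on the rear half of the hot plate. This point is its centre.

How it is judged:
By the outcome, as a careful person would: the job done as asked, in the order asked, and still so for the second after the job is handed in, with the robot touching nothing.
Of jar_1, jar_2, jar_3, jar_4 only 2 to 4 are there at a start; the rules pass over those that are not, and their reading is None.
At some moment in a run one of jar_1, jar_2, jar_3, jar_4, insert_box may be knocked a few centimetres aside while the robot is not near it.
Once in a run the grip may slacken for a moment while it holds something.
It also fails if it takes over 210 s, if anything falls off the work surface, if the arm or the gripper's body presses on something with over 40 N, if the wrist force passes 120 N, or if a joint passes its speed limit or range.

## Working session

There is one attempt and no reset: what is moved stays moved. The work goes in short steps, Python scripts to look and compute and a tool call to move; the robot and the scene stay as the last step left them, time stands still between calls to the robot, and variables do not carry over. Pictures are saved under pics/ and viewed, at most 14 in all, crops included, and the job is handed in when it is done.

Besides the shell and the picture viewer there is one more tool, called after "Emit:" as name([rows], argument=value, ...), one row to a line, values as JSON. arm_command: Moves the arm, as the interface text tells. Its arguments: {"type":"object","properties":{"moves":{"type":"array","items":{"type":"array","items":{"type":"number"}}}},"required":["moves"]}

```bash
mkdir -p pics; ls; python3 - <<'E'
from workcell import *
import cv2,numpy as np
for n in ("scene","top"):
    d=get_image(n); cv2.imwrite(f"pics/{n}0.png",cv2.resize(d["img"][:,:,::-1],(784,588),interpolation=cv2.INTER_CUBIC))
    np.save(f"pics/{n}0.npy",d,allow_pickle=True)
    print(n,d["vfov"],d["cx"],d["cy"],np.round(d["R"],3).tolist(),np.round(-np.array(d["R"]).T@d["t"],3))
s=state();print(s)
E
```

```text
pics
scene 44.10899504379466 289.03208839912764 210.7513099732008 [[-0.78, -0.625, -0.022], [-0.28, 0.381, -0.881], [0.559, -0.682, -0.472]] [-0.106  0.744  0.564]
top 42.53617763576702 273.20957281073953 201.61136548729402 [[-0.039, -0.999, 0.001], [-0.978, 0.038, -0.205], [0.205, -0.009, -0.979]] [0.234 0.03  1.387]
{'t': 0.1, 'joints': array([-1.33551203e+00,  4.94117948e-01,  1.34607050e+00,  7.62429357e-06,
        1.30250036e+00, -9.55217217e-02]), 'joint_velocities': array([ 0.00133884,  0.00019403, -0.00025385,  0.0003682 ,  0.00073502,
       -0.00295664]), 'joint_torque': array([ 2.30477977e-03, -8.80237198e+01, -3.82543588e+01,  7.05263950e-02,
        4.81071859e-02,  2.61747211e-06]), 'tcp_pos': array([ 0.20293501, -0.59086335,  0.29169932]), 'ee_rot': array([ 9.86352098e-01,  1.64648831e-01, -3.46030185e-05, -5.46997290e-04]), 'force': array([-0.0415169 ,  1.04196318,  0.7412872 ]), 'ft_torque': array([-0.00498305,  0.03022075, -0.00979396]), 'grasp_force': 0.0, 'grip_width': 0.09104906356848719}
```

View pics/scene0.png

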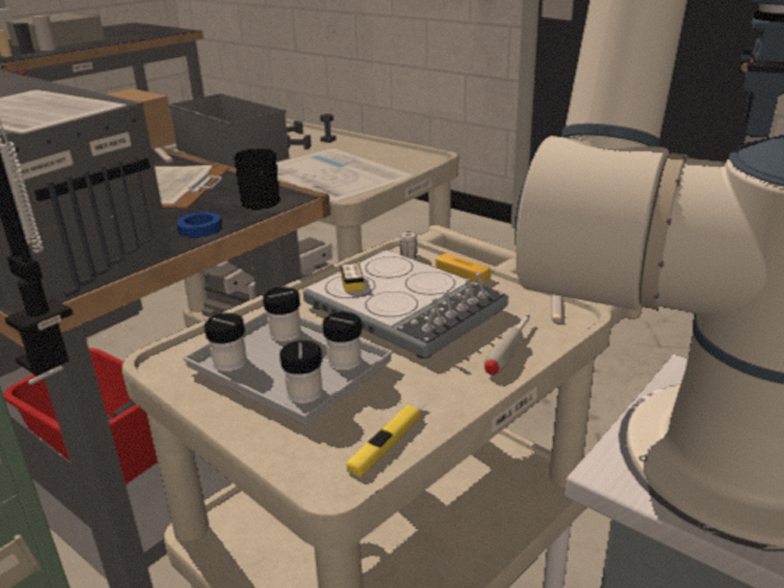

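View pics/top0.png

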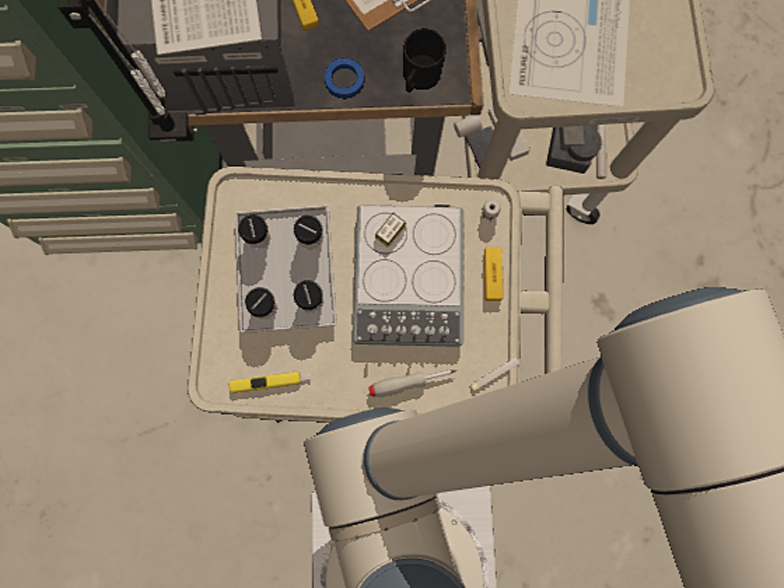

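The scene shows 4 jars in the tray: caps at top-picture (253,229), (307,229), (260,302) and (308,294). The box is on the rear left ring at (390,231). The rings are at (385,233), (434,233), (384,281) and (434,281), and the toggles are along (372–445, 328). Next I'll measure.

```bash
cat > h.py <<'E'
from workcell import *
import cv2,numpy as np
def f(d): return 210/np.tan(np.radians(d["vfov"])/2)
def ray(d,uv):
    R=np.array(d["R"]);t=np.array(d["t"]);F=f(d)
    v=R.T@np.array([(uv[0]-d["cx"])/F,(uv[1]-d["cy"])/F,1.]);return -R.T@t,v/np.linalg.norm(v)
def onz(d,uv,z):
    c,v=ray(d,uv);return c+v*(z-c[2])/v[2]
def proj(d,X):
    p=np.array(d["R"])@np.array(X)+np.array(d["t"]);F=f(d);return np.array([d["cx"]+F*p[0]/p[2],d["cy"]+F*p[1]/p[2]])
def tri(a,ua,b,ub):
    c1,v1=ray(a,ua);c2,v2=ray(b,ub)
    s=np.linalg.lstsq(np.c_[v1,-v2],c2-c1,rcond=None)[0]
    p,q=c1+s[0]*v1,c2+s[1]*v2;return (p+q)/2,np.linalg.norm(p-q)
def blobs(mask,amin=20,amax=1e9):
    n,l,st,c=cv2.connectedComponentsWithStats(mask.astype(np.uint8))
    return [(c[i],st[i],l==i) for i in range(1,n) if amin<=st[i,4]<=amax]
E
python3 - <<'E'
from h import *
T=np.load("pics/top0.npy",allow_pickle=True).item();S=np.load("pics/scene0.npy",allow_pickle=True).item()
def caps(d,roi,z):
    g=d["img"].max(2); m=np.zeros(g.shape,bool);x0,y0,x1,y1=roi;m[y0:y1,x0:x1]=g[y0:y1,x0:x1]<62
    for c,st,l in blobs(m,120,1500):
        h=cv2.convexHull(np.argwhere(l)[:,::-1].astype(np.int32));hm=np.zeros(g.shape,np.uint8);cv2.fillConvexPoly(hm,h,1)
        rib=(hm>0)&(g>75); yy,xx=np.nonzero(cv2.erode(hm,np.ones((3,3)))*(rib))
        print("cap",np.round(c,1),st[4],"rib",len(xx),(np.round(xx.mean(),1),np.round(yy.mean(),1)) if len(xx) else None, np.round(onz(d,c,z),3))
caps(T,(165,140,240,235),.08);print();caps(S,(135,195,275,280),.08)
# rings
g=cv2.cvtColor(T["img"],cv2.COLOR_RGB2GRAY)
for nm,d,roi in(("T",T,(250,145,335,222)),("S",S,(215,175,345,235))):
    g=cv2.cvtColor(d["img"],cv2.COLOR_RGB2GRAY);x0,y0,x1,y1=roi
    b=cv2.adaptiveThreshold(g,255,cv2.ADAPTIVE_THRESH_MEAN_C,cv2.THRESH_BINARY_INV,11,8)[y0:y1,x0:x1]
    cs,_=cv2.findContours(b,cv2.RETR_LIST,cv2.CHAIN_APPROX_NONE)
    for c in cs:
        if len(c)>40:
            e=cv2.fitEllipse(c);u=np.array(e[0])+[x0,y0];print(nm,np.round(u,1),np.round(e[1],1),np.round(onz(d,u,.034),3))
cv2.imwrite("pics/sw.png",np.vstack([cv2.resize(T["img"][210:250,250:335,::-1],(765,340),interpolation=cv2.INTER_CUBIC),cv2.resize(S["img"][190:240,275:365,::-1],(765,255*1),interpolation=cv2.INTER_CUBIC)]))
E
```

```text
cap [180.2 163.5] 310 rib 27 (np.float64(179.4), np.float64(162.3)) [0.615 0.248 0.08 ]
cap [219.5 164.1] 303 rib 20 (np.float64(219.6), np.float64(162.8)) [0.609 0.149 0.08 ]
cap [219.6 210.6] 304 rib 27 (np.float64(219.0), np.float64(209.7)) [0.49  0.151 0.08 ]
cap [185.2 215.9] 304 rib 26 (np.float64(185.0), np.float64(214.2)) [0.48  0.236 0.08 ]

cap [197.9 208.8] 667 rib 85 (np.float64(204.3), np.float64(204.9)) [0.618 0.148 0.08 ]
cap [244.2 233.1] 491 rib 16 (np.float64(244.4), np.float64(228.3)) [0.478 0.163 0.08 ]
cap [159.9 234.2] 478 rib 23 (np.float64(158.8), np.float64(228.8)) [0.6   0.259 0.08 ]
cap [214.7 254.9] 564 rib 30 (np.float64(214.0), np.float64(249.8)) [0.468 0.247 0.08 ]
T [268.  220.5] [0. 1.] [0.469 0.033 0.034]
T [281.6 217.7] [ 1.9 41.9] [ 0.475 -0.002  0.034]
T [309.5 200.7] [29.2 29.7] [ 0.516 -0.075  0.034]
T [309.5 200.7] [29.9 30.9] [ 0.516 -0.075  0.034]
T [274.4 200. ] [29.8 30.3] [0.521 0.015 0.034]
T [309.8 166.9] [28.2 29.6] [ 0.606 -0.081  0.034]
T [278.8 163.2] [11.5 22.4] [ 0.619 -0.     0.034]
T [309.8 166.8] [29.2 30.5] [ 0.606 -0.081  0.034]
T [275.2 166.3] [28.6 29.4] [0.611 0.009 0.034]
T [311.9 181. ] [42.7 82.8] [ 0.568 -0.084  0.034]
T [231.2  86.7] [ 59.6 138. ] [0.836 0.118 0.034]
S [245.3 228.9] [ 5.4 23.6] [0.543 0.094 0.034]
S [236.7 223.8] [17.9 42.6] [0.572 0.089 0.034]
S [277.6 190.3] [15.2 33.2] [ 0.605 -0.083  0.034]
S [258.6 208.3] [22.1 84. ] [0.581 0.011 0.034]
S [313.8 211.2] [41.7 53.1] [ 0.476 -0.05   0.034]
S [334.1 179.2] [ 7. 36.] [ 0.533 -0.211  0.034]
S [280.7 184.8] [17.8 59.1] [ 0.618 -0.111  0.034]
S [248.5 178.3] [10.6 18.4] [ 0.706 -0.093  0.034]
```

View pics/sw.png

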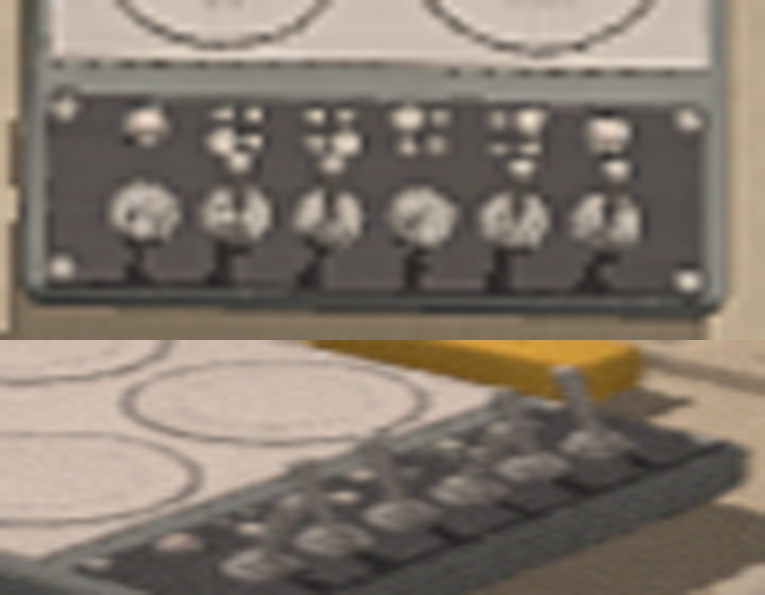

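The toggle crop shows bat tips leaning away (lit dot at about y 160) on fl, fr, rr and the guard. Main and rl (crop x 143 and 420) have no tip, so they're off. All four zones will carry jars, so only rl and main need flipping. Next: triangulated heights and the box pose.

```bash
python3 - <<'E'
from h import *
T=np.load("pics/top0.npy",allow_pickle=True).item();S=np.load("pics/scene0.npy",allow_pickle=True).item()
pr=[((179.4,162.3),(158.8,228.8)),((219.6,162.8),None),((219,209.7),(244.4,228.3)),((185,214.2),(214,249.8))]
g=S["img"].max(2)
sub=g[203:217,186:214];print(sub[::2,::2])
for a,b in pr:
    print("jar T",np.round(onz(T,a,.08),3),"tri",[np.round(q,3) for q in tri(T,a,S,b)] if b else proj(S,onz(T,a,.08)))
# plate height from ring centre rr seen in both
print("rr tri",tri(T,(309.8,166.9),S,(277.6,190.3)))
def yel(d,roi):
    x0,y0,x1,y1=roi;h=cv2.cvtColor(d["img"],cv2.COLOR_RGB2HSV);m=np.zeros(h.shape[:2],bool)
    m[y0:y1,x0:x1]=((h[...,1]>90)|(h[...,2]<90))[y0:y1,x0:x1];return m
for n,d,roi in(("T",T,(262,148,296,180)),("S",S,(238,183,266,212))):
    for c,st,l in blobs(yel(d,roi),30):
        p=np.argwhere(l)[:,::-1].astype(np.float32);r=cv2.minAreaRect(p)
        q=np.array([onz(d,k,.057 if n=="T" else .05)[:2] for k in cv2.boxPoints(r)])
        print(n,np.round(c,1),st,np.round(r[0],1),np.round(r[1],1),np.round(q,3).tolist())
yaw=-.061;o=np.array([.5635,-.033])
for sw,uv in(("main",(265.9,233.7)),("rl",(296.7,233.9)),("guard",(250+605/9,210+218/9))): print(sw,np.round(onz(T,uv,.042),3))
for nm,uv in (("flc",(250+30/9,210+290/9)),("frc",(250+720/9,210+305/9))): print(nm,np.round(onz(T,uv,.03),3))
cv2.imwrite("pics/box.png",np.hstack([cv2.resize(T["img"][145:185,258:303,::-1],(450,400),interpolation=cv2.INTER_CUBIC),cv2.resize(S["img"][178:218,230:265,::-1],(350,400),interpolation=cv2.INTER_CUBIC)]))
E
```

```text
[[ 59  55  60  59  61  60  61  58  62 134 182 188 152 123]
 [ 61  63  64  57  56  35  41  44  63  80 103  95 104 111]
 [ 60  57  57  35  33  22  34  35  25  30  32  41  40  80]
 [ 58  58  32  19  31  32  41  63  98  91  63  65  30  39]
 [169  60  27  81  87  65  59  47  37  33  32  33  32  24]
 [176  63  34  28  33  28  25  30  30  24  26  23  20  21]
 [119  51  27  28  36  29  34  29  31  23  29  20  19   9]]
jar T [0.618 0.25  0.08 ] tri [array([0.617, 0.249, 0.081]), np.float64(0.002)]
jar T [0.613 0.149 0.08 ] tri [199.6109159  209.67971524]
jar T [0.493 0.153 0.08 ] tri [array([0.491, 0.151, 0.081]), np.float64(0.004)]
jar T [0.484 0.237 0.08 ] tri [array([0.484, 0.236, 0.079]), np.float64(0.003)]
rr tri (array([ 0.60472808, -0.08115682,  0.03489858]), np.float64(0.0020733177400771297))
T [278.5 168.8] [268 159  22  17  68] [280.1 168. ] [10.8 23.2] [[0.603, 0.03], [0.623, -0.026], [0.597, -0.035], [0.576, 0.02]]
S [251.7 202.1] [243 190  18  19 155] [251.7 198.4] [18.4 16.2] [[0.649, -0.012], [0.624, -0.04], [0.561, 0.025], [0.584, 0.051]]
main [0.434 0.04  0.042]
rl [ 0.431 -0.038  0.042]
guard [ 0.428 -0.089  0.042]
flc [0.415 0.072 0.03 ]
frc [ 0.404 -0.121  0.03 ]
```

View pics/box.png

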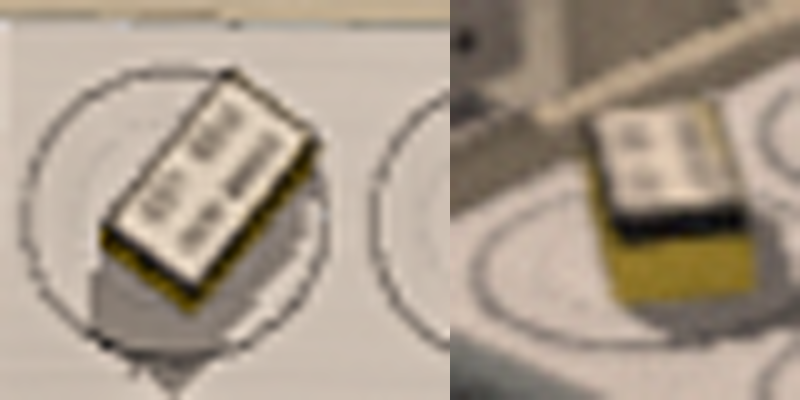

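The box's lid corners in the left crop are (232,72), (318,145), (195,290) and (108,232). It stands flat on the rear-left ring with its long side running right and up.

```bash
cat >> h.py <<'E'
def go(x,y,z,psi,pose=None):
    """shift cm (tool axes) and turn deg from pose (default: measured) to TCP target, tool down, tool x at yaw psi deg"""
    s=state();p=np.array(s["tcp_pos"]);q=s["ee_rot"];a=np.degrees(2*np.arctan2(q[1],q[0]))
    if pose: p=np.array(pose[:3]);a=pose[3]
    d=np.array([x,y,z])-p;c,sn=np.cos(np.radians(a)),np.sin(np.radians(a))
    t=(a-psi+180)%360-180
    print("t",round(s["t"],2),"from",np.round(p,4),round(a,1),"row",np.round([100*(c*d[0]+sn*d[1]),100*(sn*d[0]-c*d[1]),-100*d[2]],2),"turn",round(t,1))
E
python3 - <<'E'
from h import *
T=np.load("pics/top0.npy",allow_pickle=True).item();S=np.load("pics/scene0.npy",allow_pickle=True).item()
k=np.array([[232,72],[318,145],[195,290],[108,232]])/10+[258,145]
w=np.array([onz(T,u,.057)[:2] for u in k]);print(np.round(w,3),w.mean(0))
print("long",np.degrees(np.arctan2(*(w[0]-w[3])[::-1])),np.degrees(np.arctan2(*(w[1]-w[2])[::-1])),np.linalg.norm(w[0]-w[3]),np.linalg.norm(w[0]-w[1]))
print("tri",tri(T,k.mean(0),S,(251.9,194.5)))
ks=(np.array([[590,120],[725,100],[740,215],[620,225]])-[450,0])/10+[230,178];v=np.array([onz(S,u,.057)[:2] for u in ks]);print(np.round(v,3),v.mean(0))
E
```

```text
[[ 0.641 -0.007]
 [ 0.621 -0.029]
 [ 0.584  0.004]
 [ 0.6    0.026]] [ 0.6116569 -0.0014006]
long -38.965346740454734 -41.658650517871834 0.05310833277507096 0.029357055357329458
tri (array([ 0.61189483, -0.00191198,  0.05361385]), np.float64(0.0015694845036711006))
[[ 0.636 -0.004]
 [ 0.618 -0.029]
 [ 0.577  0.012]
 [ 0.595  0.031]] [0.60675853 0.00241393]
```

```bash
python3 - <<'E'
from h import *
go(.611,-.001,.25,139)
E
```

```text
t 0.1 from [ 0.2029 -0.5909  0.2917] 19.0 row [ 57.75 -42.53   4.17] turn -120.0
```

Emit:
arm_command([
  [57.75,-42.5,0,0,0,-120,-0.3],
  [57.75,-42.5,0,0,0,-120,-0.3],
  [57.75,-42.5,0,0,0,-120,-0.3],
  [57.75,-42.5,0,0,0,-120,-0.3],
  [57.75,-42.5,0,0,0,-120,-0.3],
  [57.75,-42.5,0,0,0,-120,-0.3],
  [57.75,-42.5,0,0,0,-120,-0.3],
  [57.75,-42.5,0,0,0,-120,-0.3],
])

```text
t: 1.1
tcp_pos: [0.4884, -0.1782, 0.2922]
ee_rot: [0.607, 0.795, -0.0, -0.0]
force: [0.6, -1.2, -0.4]
grip_width: 0.0595
grasp_force: 0.0
```

```bash
python3 - <<'E'
from h import *
go(.611,-.001,.25,139);print(state()["joints"])
E
```

```text
t 1.1 from [ 0.4884 -0.1782  0.2922] 105.3 row [13.87 16.48  4.22] turn -33.7
[-4.64594852e-01  3.46529928e-01  1.60202173e+00 -5.29227769e-05
  1.19307512e+00 -7.30743944e-01]
```

Emit:
arm_command([
  [13.9,16.5,0,0,0,-33.7,-0.3],
  [13.9,16.5,0,0,0,-33.7,-0.3],
  [13.9,16.5,0,0,0,-33.7,-0.3],
  [13.9,16.5,0,0,0,-33.7,-0.3],
  [13.9,16.5,8,0,0,-33.7,-0.3],
  [13.9,16.5,8,0,0,-33.7,-0.3],
])

```text
t: 1.85
tcp_pos: [0.6098, -0.0026, 0.2087]
ee_rot: [0.353, 0.936, -0.001, -0.002]
force: [0.3, -0.5, -0.1]
grip_width: 0.0595
grasp_force: 0.0
```

```bash
python3 - <<'E'
from h import *
go(.611,-.001,.115,139);print(state()["joints"])
d=get_image("top");cv2.imwrite("pics/b1.png",cv2.resize(d["img"][130:260,160:350,::-1],(760,520),interpolation=cv2.INTER_CUBIC))
E
```

```text
t 1.85 from [ 0.6098 -0.0026  0.2087] 138.7 row [0.01 0.2  9.37] turn -0.3
[-1.02083839e-01  5.62407327e-01  1.47582225e+00 -4.79289915e-05
  1.10848132e+00 -9.51174880e-01]
```

Emit:
arm_command([
  [0,0.2,4,0,0,0,-0.3],
  [0,0.2,8,0,0,0,-0.3],
  [0,0.2,9,0,0,0,-0.3],
  [0,0.2,9,0,0,0,-0.3],
])

```text
t: 2.4
tcp_pos: [0.6129, -0.0019, 0.1228]
ee_rot: [0.354, 0.935, -0.0, -0.0]
force: [-0.5, -0.6, 0.6]
grip_width: 0.0593
grasp_force: 0.0
```

```bash
python3 - <<'E'
from h import *
go(.611,-.001,.115,139)
d=get_image("scene");cv2.imwrite("pics/b1.png",cv2.resize(d["img"][150:270,130:360,::-1],(800,417),interpolation=cv2.INTER_CUBIC))
E
```

```text
t 2.4 from [ 0.6129 -0.0019  0.1228] 138.6 row [ 0.2  -0.06  0.78] turn -0.4
```

View pics/b1.png

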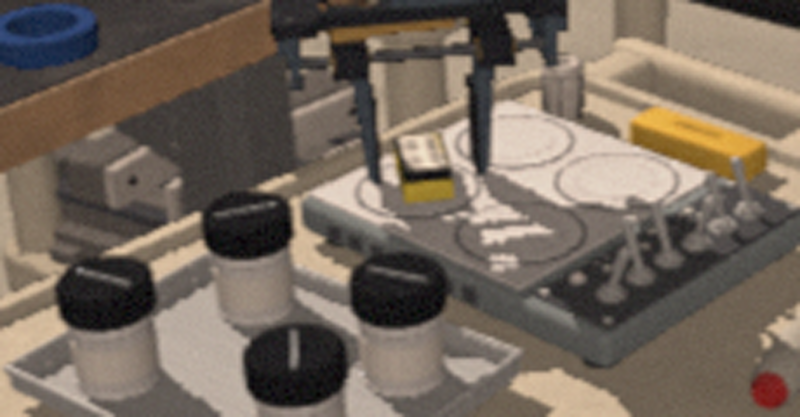

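The fingers straddle the box at (425,165) with the jars clear. Now I close the grip.

Emit:
arm_command([
  [0.1,0,0.7,0,0,0,-0.3],
  [0.1,0,0.7,0,0,0,1],
  [0.1,0,0.7,0,0,0,1],
  [0.1,0,0.7,0,0,0,1],
  [0.1,0,0.7,0,0,0,1],
  [0.1,0,0.7,0,0,0,1],
  [0.1,0,0.7,0,0,0,1],
])

```text
t: 3.32
tcp_pos: [0.6121, -0.0011, 0.1155]
ee_rot: [0.353, 0.935, 0.0, 0.0]
force: [-0.7, -0.0, 5.1]
grip_width: 0.0317
grasp_force: 30.0
```

```bash
python3 - <<'E'
from h import *
go(.550,.197,.20,92)
E
```

```text
t 3.33 from [ 0.6121 -0.0011  0.1155] 138.6 row [17.76 10.75 -8.45] turn 46.6
```

Emit:
arm_command([
  [0,0,-5,0,0,0,1],
  [0,0,-8.5,0,0,0,1],
])

```text
t: 3.58
tcp_pos: [0.612, -0.0011, 0.2016]
ee_rot: [0.353, 0.935, -0.0, 0.0]
force: [0.7, -0.9, -0.2]
grip_width: 0.0315
grasp_force: 30.0
```

Emit:
arm_command([
  [17.8,10.75,0,0,0,46.6,1],
  [17.8,10.75,0,0,0,46.6,1],
  [17.8,10.75,0,0,0,46.6,1],
  [17.8,10.75,0,0,0,46.6,1],
  [17.8,10.75,0,0,0,46.6,1],
  [17.8,10.75,0,0,0,46.6,1],
  [17.8,10.75,0,0,0,46.6,1],
])

```text
t: 4.45
tcp_pos: [0.5496, 0.1968, 0.2001]
ee_rot: [0.694, 0.72, -0.0, -0.0]
force: [-0.3, -0.1, -1.2]
grip_width: 0.0317
grasp_force: 30.0
```

```bash
python3 - <<'E'
from h import *
go(.550,.197,.097,92)
d=get_image("top");T=d
g=d["img"].max(2); m=np.zeros(g.shape,bool);m[140:235,165:240]=g[140:235,165:240]<62
for c,st,l in blobs(m,100,1500): print(np.round(c,1),st[4])
E
```

```text
t 4.45 from [0.5496 0.1968 0.2001] 92.1 row [ 0.02  0.04 10.31] turn 0.1
[224.9 162.6] 114
```

Emit:
arm_command([
  [0,0,5,0,0,0,1],
  [0,0,8.5,0,0,0,1],
  [0,0,10.4,0,0,0,1],
  [0,0,10.4,0,0,0,1],
  [0,0,10.4,0,0,0,0],
  [0,0,10.4,0,0,0,0],
  [0,0,5,0,0,0,0],
  [0,0,-2,0,0,0,0],
])

```text
t: 5.5
tcp_pos: [0.549, 0.197, 0.2138]
ee_rot: [0.695, 0.719, -0.001, -0.0]
force: [1.3, 0.3, -1.2]
grip_width: 0.0455
grasp_force: 0.0
```

```bash
python3 - <<'E'
from h import *
go(.612,.149,.130,87)
d=get_image("scene");np.save("pics/s2.npy",d,allow_pickle=True);cv2.imwrite("pics/b2.png",cv2.resize(d["img"][150:290,100:360,::-1],(780,420),interpolation=cv2.INTER_CUBIC))
E
```

```text
t 5.5 from [0.549  0.197  0.2138] 92.0 row [-5.02  6.13  8.38] turn 5.0
```

View pics/b2.png

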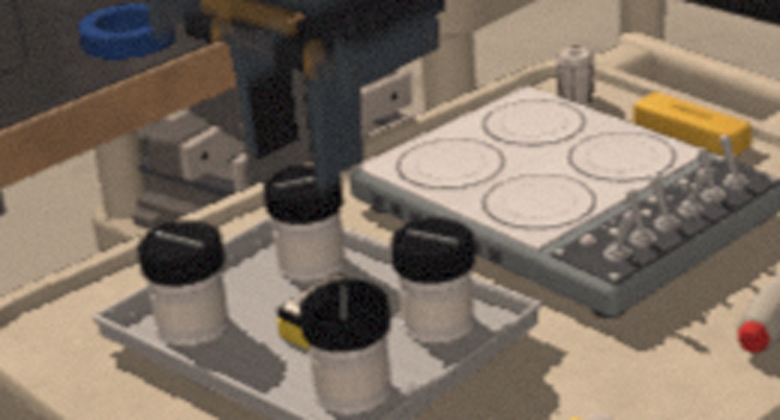

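The box lies in the tray middle at (300,325) with all four jars upright. On to the first jar.

Emit:
arm_command([
  [-5,6.2,0,0,0,5,-0.65],
  [-5,6.2,0,0,0,5,-0.65],
  [-5,6.2,3,0,0,5,-0.65],
  [-5,6.2,6,0,0,5,-0.65],
  [-5,6.2,9,0,0,5,-0.65],
  [-5,6.2,9,0,0,5,-0.65],
])

```text
t: 6.3
tcp_pos: [0.6118, 0.1493, 0.121]
ee_rot: [0.725, 0.689, -0.002, -0.001]
force: [-0.5, 0.7, 0.9]
grip_width: 0.0754
grasp_force: 0.0
```

```bash
python3 - <<'E'
from h import *
go(.612,.149,.130,87)
E
```

```text
t 6.3 from [0.6118 0.1493 0.121 ] 87.0 row [-0.03  0.02 -0.9 ] turn 0.0
```

Emit:
arm_command([
  [0,0,-0.9,0,0,0,-0.65],
  [0,0,-0.9,0,0,0,1],
  [0,0,-0.9,0,0,0,1],
  [0,0,-0.9,0,0,0,1],
  [0,0,-0.9,0,0,0,1],
  [0,0,-0.9,0,0,0,1],
])

```text
t: 7.05
tcp_pos: [0.6131, 0.1495, 0.1322]
ee_rot: [0.725, 0.688, 0.0, -0.0]
force: [-3.3, 0.4, 8.9]
grip_width: 0.0515
grasp_force: 30.0
```

```bash
python3 - <<'E'
from h import *
go(.611,.009,.151,87)
E
```

```text
t 7.05 from [0.6131 0.1495 0.1322] 87.0 row [-14.04   0.52  -1.88] turn 0.0
```

Emit:
arm_command([
  [0,0,-5,0,0,0,1],
  [0,0,-9.5,0,0,0,1],
  [-5,0.2,-9.5,0,0,0,1],
  [-10,0.4,-9.5,0,0,0,1],
  [-14,0.5,-9.5,0,0,0,1],
  [-14,0.5,-9.5,0,0,0,1],
  [-14,0.5,-6,0,0,0,1],
  [-14,0.5,-6,0,0,0,1],
])

```text
t: 8.05
tcp_pos: [0.6093, 0.01, 0.1896]
ee_rot: [0.725, 0.688, -0.002, -0.002]
force: [-0.5, 0.6, -3.5]
grip_width: 0.0514
grasp_force: 30.0
```

```bash
python3 - <<'E'
from h import *
go(.611,.009,.153,87)
E
```

```text
t 8.05 from [0.6093 0.01   0.1896] 87.0 row [-0.09  0.17  3.66] turn 0.0
```

Emit:
arm_command([
  [0,0.05,2,0,0,0,1],
  [0,0.05,3.5,0,0,0,1],
  [0,0.05,3.8,0,0,0,1],
  [0,0.05,3.9,0,0,0,1],
  [0,0.05,3.9,0,0,0,1],
])

```text
t: 8.68
tcp_pos: [0.6119, 0.0098, 0.1541]
ee_rot: [0.725, 0.688, 0.001, 0.0]
force: [-2.8, 3.5, 6.8]
grip_width: 0.0512
grasp_force: 30.0
```

Emit:
arm_command([
  [0,0,0,0,0,-10,1],
  [0,0,0,0,0,-20,1],
  [0,0,0,0,0,-30,1],
  [0,0,0,0,0,-40,1],
  [0,0,0,0,0,-50,1],
  [0,0,0,0,0,-60,1],
  [0,0,0,0,0,-70,1],
  [0,0,0,0,0,-80,1],
])

```text
t: 9.68
tcp_pos: [0.612, 0.0096, 0.1541]
ee_rot: [0.11, 0.994, 0.0, 0.001]
force: [-1.4, 0.9, 3.5]
grip_width: 0.0516
grasp_force: 30.0
```

Emit:
arm_command([
  [0,0,0,0,0,-10,1],
  [0,0,0,0,0,-10.5,1],
  [0,0,0,0,0,-10.5,1],
])

```text
t: 10.05
tcp_pos: [0.612, 0.0096, 0.154]
ee_rot: [0.023, 1.0, 0.0, 0.001]
force: [-1.4, 2.0, 7.4]
grip_width: 0.0513
grasp_force: 30.0
```

```bash
python3 - <<'E'
from h import *
go(.611,.009,.153,177);print(state()["ft_torque"],state()["force"])
E
```

```text
t 10.05 from [0.612  0.0096 0.154 ] 177.4 row [ 0.09 -0.06  0.1 ] turn 0.4
[ 0.38689825  0.02952344 -0.03371525] [-1.37145305  1.97957619  7.39677383]
```

Emit:
arm_command([
  [0,0,0,0,0,0,-0.55],
  [0,0,0,0,0,0,-0.55],
  [0,0,0,0,0,0,-0.55],
  [0,0,-5,0,0,0,-0.55],
  [0,0,-9,0,0,0,-0.55],
  [0,0,-9,0,0,0,-0.55],
])

```text
t: 10.8
tcp_pos: [0.6127, 0.0092, 0.2458]
ee_rot: [0.022, 1.0, -0.0, 0.003]
force: [-0.9, 0.3, -0.1]
grip_width: 0.0709
grasp_force: 0.0
```

```bash
python3 - <<'E'
from h import *
go(.492,.152,.132,87)
d=get_image("scene");cv2.imwrite("pics/b3.png",cv2.resize(d["img"][150:290,100:360,::-1],(780,420),interpolation=cv2.INTER_CUBIC))
E
```

```text
t 10.8 from [0.6127 0.0092 0.2458] 177.5 row [12.69 13.73 11.38] turn 90.5
```

View pics/b3.png

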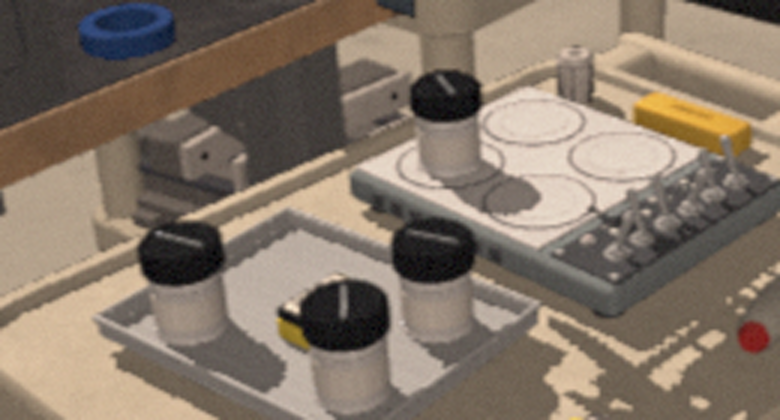

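Jar 1 stands in the rear-left ring at (449,150), and its rib has turned by a quarter. The other jars are unchanged.

Emit:
arm_command([
  [3,3,0,0,0,10.5,-0.65],
  [6,6.5,0,0,0,21,-0.65],
  [9,10,0,0,0,31.5,-0.65],
  [12.7,13.7,0,0,0,42,-0.65],
  [12.7,13.7,0,0,0,52.5,-0.65],
  [12.7,13.7,0,0,0,63,-0.65],
  [12.7,13.7,0,0,0,73.5,-0.65],
  [12.7,13.7,0,0,0,84,-0.65],
])

```text
t: 11.85
tcp_pos: [0.4898, 0.1517, 0.2415]
ee_rot: [0.687, 0.726, -0.001, -0.001]
force: [0.5, -0.9, 0.4]
grip_width: 0.0752
grasp_force: 0.0
```

Emit:
arm_command([
  [0,0,1,0,0,6,-0.65],
  [0,0,4,0,0,6,-0.65],
  [0,0,8,0,0,6,-0.65],
  [0,0,11,0,0,6,-0.65],
  [0,0,11,0,0,6,-0.65],
])

```text
t: 12.48
tcp_pos: [0.4888, 0.1514, 0.1304]
ee_rot: [0.722, 0.691, -0.002, -0.002]
force: [0.5, -0.3, 0.9]
grip_width: 0.0751
grasp_force: 0.0
```

```bash
python3 - <<'E'
from h import *
go(.492,.152,.132,87)
E
```

```text
t 12.47 from [0.4888 0.1514 0.1304] 87.5 row [ 0.07  0.32 -0.16] turn 0.5
```

Emit:
arm_command([
  [0,0.2,0,0,0,0.5,-0.65],
  [0,0.2,0,0,0,0.5,1],
  [0,0.2,0,0,0,0.5,1],
  [0,0.2,0,0,0,0.5,1],
  [0,0.2,0,0,0,0.5,1],
  [0,0.2,0,0,0,0.5,1],
])

```text
t: 13.22
tcp_pos: [0.4925, 0.1517, 0.1332]
ee_rot: [0.725, 0.688, 0.0, 0.0]
force: [-2.8, -0.6, 8.5]
grip_width: 0.0515
grasp_force: 30.0
```

```bash
python3 - <<'E'
from h import *
go(.516,-.076,.153,87)
E
```

```text
t 13.22 from [0.4925 0.1517 0.1332] 87.0 row [-22.62   3.54  -1.98] turn -0.0
```

Emit:
arm_command([
  [0,0,-5,0,0,0,1],
  [0,0,-9.5,0,0,0,1],
  [-5.5,1,-9.5,0,0,0,1],
  [-11,2,-9.5,0,0,0,1],
  [-16.5,3,-9.5,0,0,0,1],
  [-22.6,3.5,-9.5,0,0,0,1],
  [-22.6,3.5,-6,0,0,0,1],
  [-22.6,3.5,-6,0,0,0,1],
])

```text
t: 14.22
tcp_pos: [0.5141, -0.076, 0.1911]
ee_rot: [0.726, 0.688, -0.001, -0.002]
force: [-0.7, 0.4, -4.1]
grip_width: 0.0514
grasp_force: 30.0
```

```bash
python3 - <<'E'
from h import *
go(.516,-.076,.1535,87)
E
```

```text
t 14.22 from [ 0.5141 -0.076   0.1911] 86.9 row [0.01 0.19 3.76] turn -0.1
```

Emit:
arm_command([
  [0,0.1,2,0,0,0,1],
  [0,0.1,3.5,0,0,0,1],
  [0,0.1,3.8,0,0,0,1],
  [0,0.1,4,0,0,0,1],
  [0,0.1,4,0,0,0,1],
])

```text
t: 14.85
tcp_pos: [0.5168, -0.0759, 0.1533]
ee_rot: [0.725, 0.688, 0.0, 0.0]
force: [-0.2, -0.1, -3.0]
grip_width: 0.0514
grasp_force: 30.0
```

Emit:
arm_command([
  [0,0,0.1,0,0,0,1],
  [0,0,0.2,0,0,0,1],
  [0,0,0.2,0,0,0,1],
])

```text
t: 15.22
tcp_pos: [0.5168, -0.0761, 0.1526]
ee_rot: [0.725, 0.688, 0.0, 0.001]
force: [-8.3, -1.0, 33.5]
grip_width: 0.0515
grasp_force: 30.0
```

Emit:
arm_command([
  [0,0,-0.12,0,0,-5,1],
  [0,0,-0.12,0,0,-15,1],
  [0,0,-0.12,0,0,-25,1],
  [0,0,-0.12,0,0,-35,1],
  [0,0,-0.12,0,0,-45,1],
  [0,0,-0.12,0,0,-55,1],
  [0,0,-0.12,0,0,-65,1],
  [0,0,-0.12,0,0,-75,1],
])

```text
t: 16.23
tcp_pos: [0.5169, -0.0761, 0.1529]
ee_rot: [0.154, 0.988, -0.0, 0.001]
force: [-2.7, -1.4, 10.8]
grip_width: 0.0517
grasp_force: 30.0
```

Emit:
arm_command([
  [0,0,0,0,0,-10,1],
  [0,0,0,0,0,-15.5,1],
  [0,0,0,0,0,-15.5,1],
  [0,0,0,0,0,-15.5,1],
])

```text
t: 16.73
tcp_pos: [0.5169, -0.0761, 0.1529]
ee_rot: [0.022, 1.0, -0.0, 0.001]
force: [-2.6, -1.8, 10.9]
grip_width: 0.0513
grasp_force: 30.0
```

Release and go to the jar at (0.484, 0.237).

Emit:
arm_command([
  [0,0,0,0,0,0,-0.55],
  [0,0,0,0,0,0,-0.55],
  [0,0,0,0,0,0,-0.55],
  [0,0,-5,0,0,0,-0.55],
  [0,0,-9,0,0,0,-0.55],
  [0,0,-9,0,0,0,-0.55],
])

```text
t: 17.48
tcp_pos: [0.5178, -0.0762, 0.2446]
ee_rot: [0.022, 1.0, -0.001, 0.002]
force: [-0.5, 0.3, -0.7]
grip_width: 0.0709
grasp_force: 0.0
```

```bash
python3 - <<'E'
from h import *
go(.484,.237,.133,87)
S=np.load("pics/s2.npy",allow_pickle=True).item();d=get_image("scene")
x=cv2.absdiff(S["img"],d["img"]).max(2)
print("diff around jars D,A",(x[230:290,190:236]>60).sum(),(x[220:265,140:178]>60).sum())
cv2.imwrite("pics/b4.png",cv2.resize(d["img"][150:290,100:360,::-1],(780,420),interpolation=cv2.INTER_CUBIC))
E
```

```text
t 17.48 from [ 0.5178 -0.0762  0.2446] 177.5 row [ 4.74 31.14 11.16] turn 90.5
diff around jars D,A 244 0
```

View pics/b4.png

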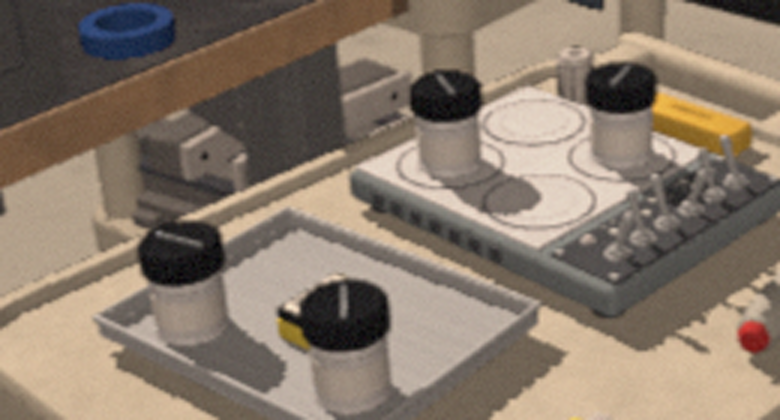

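Jars stand in the rear-left (449,125) and front-right (621,120) rings, and the two jars left in the tray haven't moved. Next jar.

Emit:
arm_command([
  [0.7,5,0,0,0,10.5,-0.65],
  [1.5,10,0,0,0,21,-0.65],
  [2.2,15,0,0,0,31.5,-0.65],
  [3,20,0,0,0,42,-0.65],
  [3.7,25,0,0,0,52.5,-0.65],
  [4.7,31.1,0,0,0,63,-0.65],
  [4.7,31.1,0,0,0,73.5,-0.65],
  [4.7,31.1,0,0,0,84,-0.65],
])

```text
t: 18.52
tcp_pos: [0.4823, 0.2381, 0.2404]
ee_rot: [0.654, 0.757, -0.001, -0.001]
force: [-0.4, -1.5, -0.6]
grip_width: 0.0751
grasp_force: 0.0
```

Emit:
arm_command([
  [0,0,0,0,0,6.5,-0.65],
  [0,0,4,0,0,6.5,-0.65],
  [0,0,8,0,0,6.5,-0.65],
  [0,0,10.9,0,0,6.5,-0.65],
  [0,0,10.9,0,0,6.5,-0.65],
])

```text
t: 19.15
tcp_pos: [0.4816, 0.2362, 0.1304]
ee_rot: [0.694, 0.72, -0.003, -0.001]
force: [-0.9, 0.5, -0.1]
grip_width: 0.0754
grasp_force: 0.0
```

```bash
python3 - <<'E'
from h import *
go(.484,.237,.132,87)
E
```

```text
t 19.15 from [0.4816 0.2362 0.1304] 92.0 row [ 0.07  0.24 -0.16] turn 5.0
```

Emit:
arm_command([
  [0,0.1,0,0,0,5,-0.65],
  [0,0.1,0,0,0,5,1],
  [0,0.1,0,0,0,5,1],
  [0,0.1,0,0,0,5,1],
  [0,0.1,0,0,0,5,1],
  [0,0.1,0,0,0,5,1],
])

```text
t: 19.9
tcp_pos: [0.484, 0.2369, 0.1332]
ee_rot: [0.725, 0.689, -0.0, -0.0]
force: [-2.7, 0.4, 7.0]
grip_width: 0.0511
grasp_force: 30.0
```

```bash
python3 - <<'E'
from h import *
go(.606,-.081,.1525,87)
E
```

```text
t 19.9 from [0.484  0.2369 0.1332] 87.1 row [-31.13  13.8   -1.93] turn 0.1
```

Emit:
arm_command([
  [0,0,-6,0,0,0,1],
  [-1,0.3,-11,0,0,0,1],
  [-7,2,-11,0,0,0,1],
  [-13,3.7,-11,0,0,0,1],
  [-19,5.4,-11,0,0,0,1],
  [-25,7.1,-11,0,0,0,1],
  [-28.5,10,-11,0,0,0,1],
  [-31.1,13.8,-11,0,0,0,1],
])

```text
t: 20.9
tcp_pos: [0.6061, -0.0828, 0.2428]
ee_rot: [0.725, 0.688, -0.0, -0.0]
force: [-0.1, 0.7, -3.1]
grip_width: 0.0513
grasp_force: 30.0
```

Emit:
arm_command([
  [0,0,0,0,0,0,1],
  [0,0,5,0,0,0,1],
  [0,0,5,0,0,0,1],
])

```text
t: 21.28
tcp_pos: [0.6035, -0.08, 0.1901]
ee_rot: [0.725, 0.689, -0.002, -0.003]
force: [-0.3, -0.1, -2.8]
grip_width: 0.0512
grasp_force: 30.0
```

```bash
python3 - <<'E'
from h import *
go(.606,-.081,.153,87)
E
```

```text
t 21.27 from [ 0.6035 -0.08    0.1901] 87.1 row [-0.09  0.25  3.71] turn 0.1
```

Emit:
arm_command([
  [0,0.1,2,0,0,0,1],
  [0,0.1,3.4,0,0,0,1],
  [0,0.1,3.8,0,0,0,1],
  [0,0.1,4,0,0,0,1],
  [0,0.1,4,0,0,0,1],
])

```text
t: 21.9
tcp_pos: [0.6072, -0.0808, 0.1536]
ee_rot: [0.725, 0.689, 0.0, 0.0]
force: [-1.3, 1.6, 0.0]
grip_width: 0.0518
grasp_force: 30.0
```

Emit:
arm_command([
  [0,0,0.06,0,0,0,1],
  [0,0,0.06,0,0,-10,1],
  [0,0,0.06,0,0,-20,1],
  [0,0,0.06,0,0,-30,1],
  [0,0,0.06,0,0,-40,1],
  [0,0,0.06,0,0,-50,1],
  [0,0,0.06,0,0,-60,1],
  [0,0,0.06,0,0,-70,1],
])

```text
t: 22.9
tcp_pos: [0.6075, -0.081, 0.1533]
ee_rot: [0.196, 0.981, -0.0, 0.001]
force: [-1.9, 0.8, 6.0]
grip_width: 0.0509
grasp_force: 30.0
```

Emit:
arm_command([
  [0,0,0,0,0,-10,1],
  [0,0,0,0,0,-20.5,1],
  [0,0,0,0,0,-20.5,1],
  [0,0,0,0,0,-20.5,1],
])

```text
t: 23.4
tcp_pos: [0.6076, -0.081, 0.1533]
ee_rot: [0.021, 1.0, -0.0, 0.001]
force: [-1.2, 0.1, 5.2]
grip_width: 0.0512
grasp_force: 30.0
```

Emit:
arm_command([
  [0,0,0,0,0,0,-0.55],
  [0,0,0,0,0,0,-0.55],
  [0,0,0,0,0,0,-0.55],
  [0,0,-5,0,0,0,-0.55],
  [0,0,-9,0,0,0,-0.55],
  [0,0,-9,0,0,0,-0.55],
])

```text
t: 24.15
tcp_pos: [0.6083, -0.0812, 0.2454]
ee_rot: [0.021, 1.0, -0.001, 0.003]
force: [-0.1, -0.3, -0.5]
grip_width: 0.0705
grasp_force: 0.0
```

```bash
python3 - <<'E'
from h import *
S=np.load("pics/s2.npy",allow_pickle=True).item();d=get_image("scene")
x=cv2.absdiff(S["img"],d["img"]).max(2)
print("diff jar A",(x[220:265,140:178]>60).sum())
go(.6175,.2495,.2445,87)
E
```

```text
diff jar A 0
t 24.2 from [ 0.6075 -0.081   0.2435] 177.6 row [ 0.41 33.06 -0.1 ] turn 90.6
```

Emit:
arm_command([
  [0,5.5,0,0,0,10.5,-0.65],
  [0,11,0,0,0,21,-0.65],
  [0.2,16.5,0,0,0,31.5,-0.65],
  [0.4,22,0,0,0,42,-0.65],
  [0.4,28,0,0,0,52.5,-0.65],
  [0.4,33,0,0,0,63,-0.65],
  [0.4,33,0,0,0,73.5,-0.65],
  [0.4,33,0,0,0,84,-0.65],
])

```text
t: 25.2
tcp_pos: [0.6163, 0.2498, 0.2404]
ee_rot: [0.675, 0.738, -0.001, -0.001]
force: [0.4, -0.0, -0.1]
grip_width: 0.0751
grasp_force: 0.0
```

Emit:
arm_command([
  [0,0,0,0,0,6.6,-0.65],
  [0,0,4,0,0,6.6,-0.65],
  [0,0,8,0,0,6.6,-0.65],
  [0,0,10.9,0,0,6.6,-0.65],
  [0,0,10.9,0,0,6.6,-0.65],
])

```text
t: 25.82
tcp_pos: [0.6153, 0.2484, 0.1301]
ee_rot: [0.714, 0.7, -0.003, -0.001]
force: [-0.6, -0.8, 0.1]
grip_width: 0.0752
grasp_force: 0.0
```

```bash
python3 - <<'E'
from h import *
go(.6175,.2495,.132,87)
d=get_image("scene");cv2.imwrite("pics/b5.png",cv2.resize(d["img"][150:290,100:360,::-1],(780,420),interpolation=cv2.INTER_CUBIC))
E
```

```text
t 25.82 from [0.6153 0.2484 0.1301] 88.8 row [ 0.11  0.22 -0.19] turn 1.8
```

View pics/b5.png

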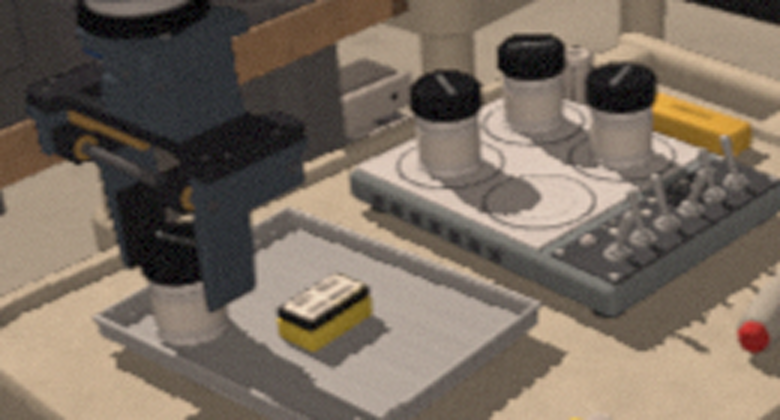

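The box lies flat in the tray (325,310), three jars stand in their rings, and the gripper is round the last jar.

Emit:
arm_command([
  [0,0.1,0,0,0,1.8,-0.65],
  [0,0.1,0,0,0,1.8,1],
  [0,0.1,0,0,0,1.8,1],
  [0,0.1,0,0,0,1.8,1],
  [0,0.1,0,0,0,1.8,1],
  [0,0.1,0,0,0,1.8,1],
])

```text
t: 26.62
tcp_pos: [0.6181, 0.249, 0.1337]
ee_rot: [0.725, 0.688, 0.0, 0.0]
force: [-2.4, 0.3, 5.7]
grip_width: 0.0516
grasp_force: 30.0
```

```bash
python3 - <<'E'
from h import *
go(.521,.015,.1525,87)
E
```

```text
t 26.62 from [0.6181 0.249  0.1337] 87.0 row [-23.88  -8.48  -1.88] turn 0.0
```

Emit:
arm_command([
  [0,0,-6,0,0,0,1],
  [-1,-3,-10.5,0,0,0,1],
  [-6,-8.4,-10.5,0,0,0,1],
  [-12,-8.4,-10.5,0,0,0,1],
  [-18,-8.4,-10.5,0,0,0,1],
  [-23.9,-8.4,-10.5,0,0,0,1],
  [-23.9,-8.4,-6,0,0,0,1],
  [-23.9,-8.4,-6,0,0,0,1],
])

```text
t: 27.62
tcp_pos: [0.5201, 0.0142, 0.1913]
ee_rot: [0.726, 0.688, -0.002, -0.002]
force: [0.1, 0.6, -3.7]
grip_width: 0.051
grasp_force: 30.0
```

```bash
python3 - <<'E'
from h import *
go(.521,.015,.1535,87)
E
```

```text
t 27.62 from [0.5201 0.0142 0.1913] 86.9 row [0.08 0.09 3.78] turn -0.1
```

Emit:
arm_command([
  [0.1,0,2,0,0,0,1],
  [0.1,0,3.4,0,0,0,1],
  [0.1,0,3.8,0,0,0,1],
  [0.1,0,4,0,0,0,1],
  [0.1,0,4,0,0,0,1],
])

```text
t: 28.25
tcp_pos: [0.5223, 0.0157, 0.1543]
ee_rot: [0.725, 0.689, 0.0, 0.001]
force: [-0.7, -0.8, 3.7]
grip_width: 0.0511
grasp_force: 30.0
```

Emit:
arm_command([
  [0,0,0.02,0,0,0,1],
  [0,0,0.02,0,0,-10,1],
  [0,0,0.02,0,0,-20,1],
  [0,0,0.02,0,0,-30,1],
  [0,0,0.02,0,0,-40,1],
  [0,0,0.02,0,0,-50,1],
  [0,0,0.02,0,0,-60,1],
  [0,0,0.02,0,0,-70,1],
])

```text
t: 29.25
tcp_pos: [0.5226, 0.0157, 0.1542]
ee_rot: [0.196, 0.981, 0.0, 0.001]
force: [0.6, -0.3, 5.4]
grip_width: 0.0513
grasp_force: 30.0
```

Emit:
arm_command([
  [0,0,0,0,0,-10,1],
  [0,0,0,0,0,-20.5,1],
  [0,0,0,0,0,-20.5,1],
  [0,0,0,0,0,-20.5,1],
])

```text
t: 29.75
tcp_pos: [0.5226, 0.0157, 0.1541]
ee_rot: [0.023, 1.0, -0.0, 0.001]
force: [0.1, -0.3, 6.9]
grip_width: 0.0515
grasp_force: 30.0
```

Emit:
arm_command([
  [0,0,0,0,0,0,-0.55],
  [0,0,0,0,0,0,-0.55],
  [0,0,0,0,0,0,-0.55],
  [0,0,-5,0,0,0,-0.55],
  [0,0,-9,0,0,0,-0.55],
  [0,0,-9,0,0,0,-0.55],
])

```text
t: 30.5
tcp_pos: [0.5231, 0.0156, 0.2458]
ee_rot: [0.022, 1.0, -0.0, 0.003]
force: [-0.6, -0.3, 0.3]
grip_width: 0.0706
grasp_force: 0.0
```

```bash
python3 - <<'E'
from h import *
u=np.array([.0561,.9984]);  # plate y approx; x axis
X=np.array([.9985,-.055])
p=np.array([.431,-.038]) # rl axis
a=p-X*.045
print(a); go(a[0],a[1],.245,-3)
print(state()["joints"])
E
```

```text
[ 0.3860675 -0.035525 ]
t 30.5 from [0.5231 0.0156 0.2458] 177.5 row [13.46 -5.71  0.08] turn -179.5
[-8.42920117e-02  4.04616019e-01  1.65663895e+00  1.16521016e-06
  1.07520284e+00 -1.61156022e+00]
```

Emit:
arm_command([
  [5,-2,0,0,0,0,1],
  [10,-4,0,0,0,0,1],
  [13.4,-5.7,0,0,0,0.5,1],
  [13.4,-5.7,0,0,0,0.5,1],
  [13.4,-5.7,0,0,0,0.5,1],
  [13.4,-5.7,4,0,0,0.5,1],
  [13.4,-5.7,8,0,0,0.5,1],
  [13.4,-5.7,8,0,0,0.5,1],
])

```text
t: 31.5
tcp_pos: [0.3851, -0.0349, 0.1613]
ee_rot: [0.026, 1.0, 0.001, -0.002]
force: [0.5, -0.1, 0.2]
grip_width: 0.0005
grasp_force: 0.0
```

```bash
python3 - <<'E'
from h import *
go(.386,-.0355,.133,177)
s=state();print(s["grip_width"],s["force"])
T=get_image("top");S=get_image("scene")
a=cv2.resize(S["img"][165:245,220:360,::-1],(770,440),interpolation=cv2.INTER_CUBIC)
cv2.imwrite("pics/b6.png",a)
cv2.imwrite("pics/t6.png",cv2.resize(T["img"][135:255,165:345,::-1],(780,520),interpolation=cv2.INTER_CUBIC))
for sw in (.065,.039,.013,-.013,-.039,-.065):
    p=np.array([.433,-.025])+sw*np.array([.055,.9985]); X=np.array([.9985,-.055])
    for q in(-.011,.011):
        r=p+X*q; u=proj(S,[*r,.068]); print(sw,q,np.round((u-[220,165])*5.5), end=" ")
    print()
E
```

```text
t 31.5 from [ 0.3851 -0.0349  0.1613] 177.1 row [-0.1  -0.05  2.83] turn 0.1
0.000475491847511149 [ 0.53794596 -0.11570596  0.18738106]
0.065 -0.011 [479. 307.] 0.065 0.011 [433. 288.] 
0.039 -0.011 [526. 279.] 0.039 0.011 [479. 261.] 
0.013 -0.011 [571. 253.] 0.013 0.011 [524. 235.] 
-0.013 -0.011 [614. 228.] -0.013 0.011 [568. 210.] 
-0.039 -0.011 [656. 203.] -0.039 0.011 [610. 186.] 
-0.065 -0.011 [697. 179.] -0.065 0.011 [651. 163.]
```

View pics/b6.png

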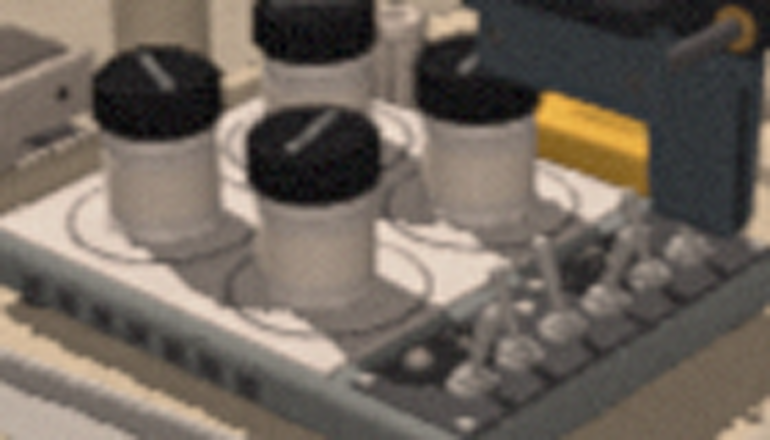

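View pics/t6.png

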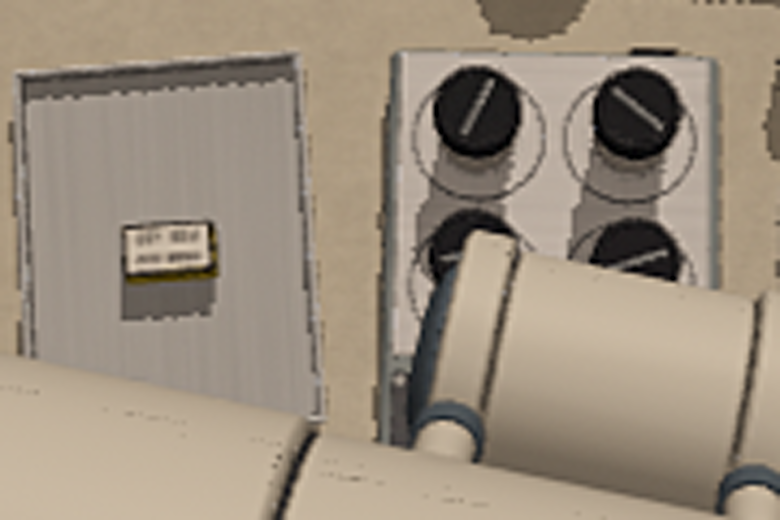

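All four jars stand inside their rings, and the box lies in the tray at (168,250). In the scene crop the rl bat tip is at (628,235), leaning to the robot, with the closed fingers just to its right. I'll lower the fingers and push away.

Emit:
arm_command([
  [0,0,2,0,0,0,1],
  [0,0,2.8,0,0,0,1],
  [0,0,2.8,0,0,0,1],
])

```text
t: 31.98
tcp_pos: [0.3858, -0.0355, 0.1356]
ee_rot: [0.026, 1.0, -0.0, 0.0]
force: [0.2, 0.1, -0.1]
grip_width: 0.0004
grasp_force: 0.0
```

Emit:
arm_command([
  [-0.6,0,0,0,0,0,1],
  [-1.2,0,0,0,0,0,1],
  [-1.8,0,0,0,0,0,1],
  [-2.4,0,0,0,0,0,1],
  [-2.8,0,0,0,0,0,1],
  [-2.8,0,0,0,0,0,1],
])

```text
t: 32.72
tcp_pos: [0.4138, -0.037, 0.1351]
ee_rot: [0.026, 1.0, -0.0, 0.0]
force: [0.5, 0.2, 0.1]
grip_width: 0.0004
grasp_force: 0.0
```

```bash
python3 - <<'E'
from h import *
go(.423,-.038,.133,177);print(state()["force"])
S=get_image("scene")
cv2.imwrite("pics/b7.png",cv2.resize(S["img"][185:245,280:360,::-1],(800,600),interpolation=cv2.INTER_CUBIC))
E
```

```text
t 32.73 from [ 0.4138 -0.037   0.1351] 177.0 row [-0.92 -0.06  0.21] turn 0.0
[0.46937019 0.21617348 0.09525496]
```

View pics/b7.png

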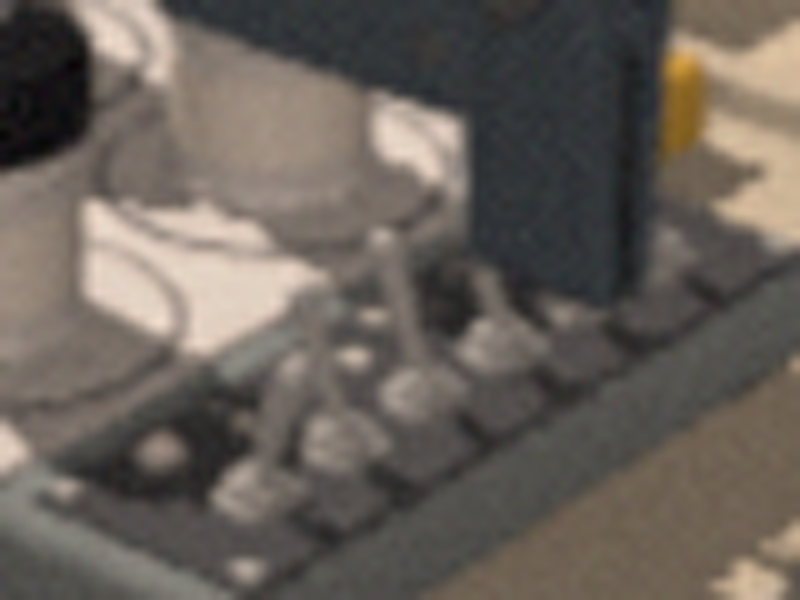

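Emit:
arm_command([
  [-0.4,0,0,0,0,0,1],
  [-0.4,0,0,0,0,0,1],
  [1.5,0,0,0,0,0,1],
  [2.8,0,0,0,0,0,1],
  [2.8,0,-6,0,0,0,1],
  [2.8,0,-12,0,0,0,1],
  [2.8,0,-12,0,0,0,1],
])

```text
t: 33.65
tcp_pos: [0.3869, -0.0358, 0.2587]
ee_rot: [0.026, 1.0, -0.001, 0.004]
force: [-0.1, -0.1, -0.5]
grip_width: 0.0007
grasp_force: 0.0
```

```bash
python3 - <<'E'
from h import *
go(.390,.0425,.1355,177)
S=get_image("scene")
cv2.imwrite("pics/b8.png",cv2.resize(S["img"][185:245,280:360,::-1],(800,600),interpolation=cv2.INTER_CUBIC))
E
```

```text
t 33.65 from [ 0.3869 -0.0358  0.2587] 177.0 row [ 0.1   7.84 12.32] turn 0.0
```

View pics/b8.png

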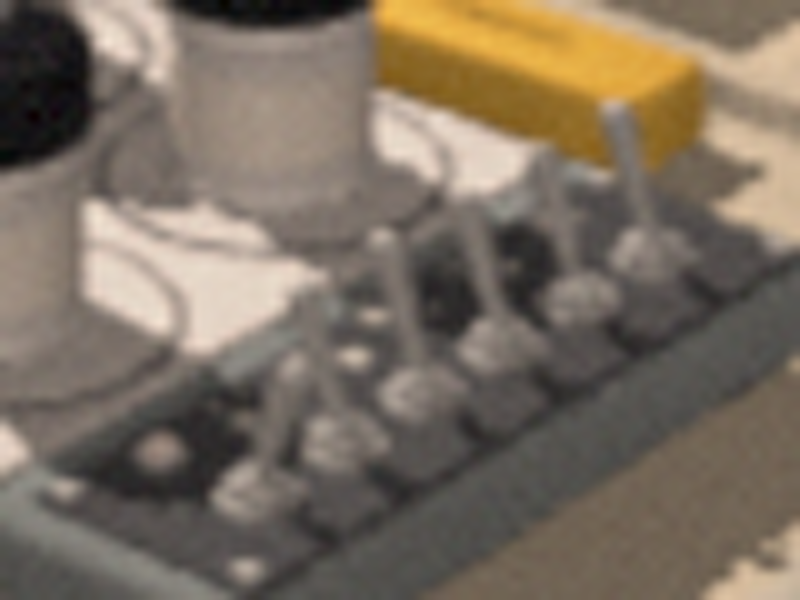

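Toggles 2–6 all lean away (on), e.g. rl tip (470,210); only main, tip (290,365), is off. Before switching it on, I'll check the cap turns by rib angle.

```bash
python3 - <<'E'
from h import *
S0=np.load("pics/scene0.npy",allow_pickle=True).item();T0=np.load("pics/top0.npy",allow_pickle=True).item();S=get_image("scene");T=get_image("top")
def rib(d,X):
    # bright pixels on the cap top within 17 mm of axis
    c=np.round(proj(d,X)).astype(int);g=d["img"].max(2).astype(float);P=[];W=[]
    for v in range(c[1]-14,c[1]+15):
        for u in range(c[0]-20,c[0]+21):
            w=onz(d,(u,v),X[2])[:2]
            if np.hypot(*(w-X[:2]))<.017: P.append(w);W.append(g[v,u])
    P=np.array(P);W=np.array(W);W=np.clip(W-np.median(W)-15,0,None)
    m=(P*W[:,None]).sum(0)/W.sum();C=np.cov(P.T,aweights=W);l,e=np.linalg.eigh(C)
    return round(float(np.degrees(np.arctan2(e[1,1],e[0,1]))%180)),round(float(l[1]/l[0]),1),np.round(m-X[:2],3)
for n,a,b in(("B rl",(.612,.149),(.612,.0098)),("C fr",(.492,.152),(.517,-.076)),("D rr",(.484,.237),(.6075,-.081)),("A fl",(.6175,.2495),(.5225,.0157))):
    for nm,d0,d in(("S",S0,S),("T",T0,T)): print(n,nm,rib(d0,np.array([*a,.08])),rib(d,np.array([*b,.1])))
E
```

```text
B rl S (61, 24.8, array([-0.001, -0.001])) (150, 29.2, array([-0.002, -0.002]))
B rl T (61, 86.3, array([0.001, 0.   ])) (151, 56.7, array([ 0.001, -0.   ]))
C fr S (15, 27.0, array([-0.001, -0.001])) (106, 31.9, array([-0.001, -0.   ]))<stdin>:11: RuntimeWarning: invalid value encountered in divide
Traceback (most recent call last):
ZeroDivisionError: Weights sum to zero, can't be normalized
```

```bash
python3 - <<'E'
from h import *
S0=np.load("pics/scene0.npy",allow_pickle=True).item();S=get_image("scene")
def rib(d,X):
    c=np.round(proj(d,X)).astype(int);g=d["img"].max(2).astype(float)
    uv=[(u,v) for v in range(c[1]-14,c[1]+15) for u in range(c[0]-20,c[0]+21) if np.hypot(*(onz(d,(u,v),X[2])-X)[:2])<.017]
    P=np.array([onz(d,k,X[2])[:2] for k in uv]);W=np.array([g[v,u] for u,v in uv]);W=np.clip(W-np.median(W)-15,0,None)
    l,e=np.linalg.eigh(np.cov(P.T,aweights=W));return round(float(np.degrees(np.arctan2(e[1,1],e[0,1]))%180)),round(float(l[1]/l[0]),1)
for n,a,b in(("D rr",(.484,.237),(.6075,-.081)),("A fl",(.6175,.2495),(.5225,.0157))): print(n,rib(S0,np.array([*a,.08])),rib(S,np.array([*b,.1])))
E
```

```text
D rr (136, 50.8) (45, 9.1)
A fl (12, 34.1) (103, 30.9)
```

Emit:
arm_command([
  [0,4,0,0,0,0,1],
  [0,7.8,0,0,0,0,1],
  [0,7.8,0,0,0,0,1],
  [0,7.8,5,0,0,0,1],
  [0,7.8,9,0,0,0,1],
  [0,7.8,9,0,0,0,1],
])

```text
t: 34.6
tcp_pos: [0.3878, 0.042, 0.1629]
ee_rot: [0.026, 1.0, 0.0, -0.003]
force: [-0.2, 0.6, -0.2]
grip_width: 0.0004
grasp_force: 0.0
```

```bash
python3 - <<'E'
from h import *
go(.390,.0425,.1355,177)
E
```

```text
t 34.6 from [0.3878 0.042  0.1629] 177.0 row [-0.21  0.06  2.74] turn -0.0
```

All four caps turned by 90°. Now the main switch.

Emit:
arm_command([
  [0,0,2,0,0,0,1],
  [0,0,2.9,0,0,0,1],
  [0,0,2.9,0,0,0,1],
])

```text
t: 34.98
tcp_pos: [0.3896, 0.0423, 0.1364]
ee_rot: [0.026, 1.0, -0.0, -0.0]
force: [0.7, 0.0, 0.1]
grip_width: 0.0004
grasp_force: 0.0
```

Emit:
arm_command([
  [-0.6,0,0,0,0,0,1],
  [-1.2,0,0,0,0,0,1],
  [-1.8,0,0,0,0,0,1],
  [-2.4,0,0,0,0,0,1],
  [-3,0,0,0,0,0,1],
  [-3.3,0,0,0,0,0,1],
  [-3.3,0,0,0,0,0,1],
])

```text
t: 35.85
tcp_pos: [0.4215, 0.0407, 0.1358]
ee_rot: [0.026, 1.0, -0.0, -0.001]
force: [-4.9, -0.4, 2.4]
grip_width: 0.0005
grasp_force: 2.6
```

Emit:
arm_command([
  [1.5,0,0,0,0,0,1],
  [1.5,0,-6,0,0,0,1],
  [1.5,0,-12,0,0,0,1],
  [1.5,0,-14,0,0,0,1],
  [1.5,0,-14,0,0,0,1],
])

```text
t: 36.48
tcp_pos: [0.4075, 0.0415, 0.2772]
ee_rot: [0.026, 1.0, -0.0, 0.002]
force: [0.3, 1.5, -1.6]
grip_width: 0.0003
grasp_force: 0.0
```

```bash
python3 - <<'E'
from h import *
S=get_image("scene")
cv2.imwrite("pics/b9.png",cv2.resize(S["img"][150:290,100:360,::-1],(780,420),interpolation=cv2.INTER_CUBIC))
E
```

```text
(no output)
```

View pics/b9.png

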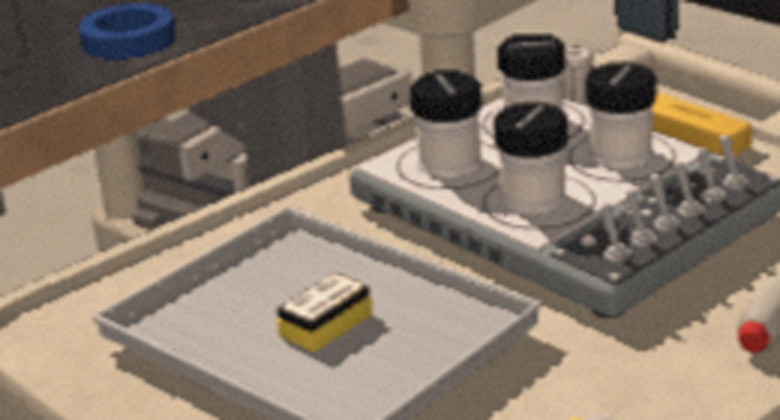

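Six bats in parallel lean away, with the main tip at (607,205). Four jars stand in their rings and the box is in the tray. Handing in.

```bash
python3 -c "
from workcell import *
print(sign_off())"
```

```text
the job is handed in; nothing more can be done
None
```

I handed the job in with the insert box in the tray, all four jars upright in their own rings with caps backed off a quarter turn, every zone switch on, the main switch flipped on last and the cut-out left on throughout; sign-off returned no verdict.

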